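Set the sprung tweezers to the marked plait width and hold

ROBOT

A 6-joint arm with a two-finger parallel gripper is mounted at the origin on the work surface. World frame = base frame: x ahead of the robot, y to its left, z up, the work surface at z = 0. Lengths are in m, angles in rad, forces in N, time in s.
With the tool pointing down it reaches from about 0.35 to 0.775 m from the base axis. Payload 5.5 kg.
Tool frame: the origin (TCP) lies between the finger pads; the fingertips stand 11 mm ahead of it and the grasp point (between the pads) lies 8 mm behind it (tips_ahead is the distance from the TCP to the fingertips, in m); z points along the fingers, y is the line along which they close (so a half turn about z gives the same grasp; the last joint's range is limited). The gripper opens to 85 mm and grips with 20 to 120 N. Pads are 22 mm wide; open, the fingers measure 114 mm over their backs; the gripper's body (76 mm by 85 mm) begins 54 mm behind the grasp point. The pads swing forward as they close: fully open they stand 13 mm farther back than shut.
Start: joints at [1.142, 0.313, 0.046, 1.304, 0, 1.431], TCP at [0.164, 0.551, 0.242] pointing down, gripper open.
Joint ranges: [-2.76, 2.76], [-0.86, 1.69], [-1.03, 1.26], [-2.2, 2.34], [-1.47, 1.5], [-3.14, 3.14]. Speed limits (rad/s): [2.57, 2.57, 3.14, 3.14, 3.14, 3.14].

INTERFACE

Orientations are given as a unit quaternion [w, x, y, z].
In Python, from workcell import * gives the robot as it stands. The module is installed in compiled form; this text tells all that it offers.
- The arm moves only by the tool jog_arm, never from a script. Its argument "moves" is a list of rows, each an object with "fingers": the closure, from 0 (fully open) to 1 (shut); "slide": the shift along the tool's x, y, z in mm, a list of three; "angular": the turn, a rotation vector about the tool's x, y, z in degrees, a list of three. A call has 1 to 10 rows; each row is the pose to reach, as a shift and turn from the pose commanded when the call began, along the tool's axes at that moment; what a row does not reach only later rows make up. A row lasts 1/12 s, in which the tool goes at most 41.7 mm and 7.16 degrees, less where a joint would pass 70% of its speed; a pose out of reach is approached as far as the arm can. A call with a gripper value outside its range is refused whole. The fingers move at their own pace and stop on an object; "squeeze" is the grip in N (left out, the last holds). Time passes only in rows, so rows that repeat a pose let the fingers close. It gives the time, the measured TCP pose, the force, the opening and the grip force at its end, in the units of the state.
- get_state(): the state, without advancing time (a new reading comes with each control period).
- read_camera(name): name is "scene" or "top"; returns a dict with "color" (420x560x3 uint8, red, green, blue), "fovy" (degrees; the focal length in pixels is half the picture's height over the tangent of half this angle, whatever the lens; pixels are square), "cx", "cy" (the principal point, pixels), "world_from_camera" (4x4, takes a point from camera to world coordinates). Camera axes: x right, y down, z forward; pixel columns grow to the right and rows downward; lengths in m; the calibration is good to about 2 mm. A picture is of the moment at which its call begins. There is no depth.
- hand_in(): hands the job in; it is judged then, once.
Trained networks look in a picture, given as the dict that the camera call returned (one of the last four; its "shot" number tells which), for a name from the list of things; names that differ only in an ending like _2 or _b are one class to them, and where a whole thing is asked for, a point or a joint stands for the part that bears it (a point fixed in the world has none). Each returns a list of dicts, best first, with "p" (0 to 1); they miss things now and then, are a little off and sometimes report something else, mostly with a low value. They report only what shows in the picture. A call takes as long as a camera call. They do not tell look-alikes from the thing itself.
- look_for(target, picture): "point" ([column, row] in pixels, amid what is visible of it).
- tip_of(target, picture): "point" ([column, row] in pixels: a listed point, or the origin of a listed thing).
The state is a dict: "clock": time; "joint_pos": joint angles; "qvel": joint speeds; "tau": joint torques, N m; "tcp_pos": TCP position; "orientation": TCP orientation; "wrist_force": force on the tool from outside, world axes, zero at the start; "ft_torque": the same for the moment, N m; "finger_gap": finger opening in m; "grip_force": force on a finger pad.
Only numpy, scipy, OpenCV 4.12 (cv2) and the standard library are available. Lean on these libraries where they do the work, as an engineer would, in place of code of your own. Each camera call takes 0.05 s, during which the arm holds its last target. There are 200 camera calls.

TASK

Lift the sprung steel tweezers off their wooden rest and put the pin under their bow down through the steel eyelet of the setting-out board until the bow sits on the eyelet plate, with the tips pointing out over the wooden gauge block. Squeeze the tweezers until each tip stands over its own scored line, and hold that gap steady: finish still holding the tweezers squeezed, with the pin in the eyelet. Leave the bowl, the tape roll and the tape measure where they are.

Things in the scene. Friction and masses are not known exactly. Their poses are not given: they have to be found in the camera images.
- tweezers: Loose steel sprung tweezers, 160 mm from bow to tips, about 90 g (balancing some 60 mm ahead of the pin), lying level on the rest at the start. Origin: on the pin's axis at the flat underside of the bow (block 26 x 24 x 14 mm around it); x points to the tips along the middle, y left, z up. Under the bow a pin, 8 mm diameter, 20 mm long, chamfered. The leaves' underside is level with the bow's.
- leaf_left (a joint): Angle of the left (+y) leaf, squeezed inward about its hinge 10 mm ahead of the origin and 8 mm to the left: 0 free, 0.08 rad at the marked gap, 0.14 rad shut. Each leaf springs out by itself: about 5 N on its pad starts it, 10 N at the marked gap, 13 N shut. Squeezing more or less on the way does no harm.
- leaf_right (a joint): The same for the right (-y) leaf.
- pads (a point): Middle between the two thicker finger pads to grip the tweezers by: 80 mm ahead of the tweezers' origin, 7 mm above the underside. Pads 36 mm long, 14 mm high; over their outsides 45 mm wide when free, 34 mm at the marked gap, 26 mm shut; the tips move about twice as far as the pads.
- tip_left (a point): End of the left leaf (3 mm thick, 7 mm high), middle of its thickness, at the level of the underside; 158 mm ahead of the tweezers' origin. The tip points are 48 mm apart when free; the marked gap is 24 mm between them.
- tip_right (a point): The same for the right leaf.
- rest: Fixed dark wooden rest: base 190 x 60 x 8 mm with two cross bars, 14 mm along x, 60 mm along y, tops 44 mm above the table. Origin on the table, under where the tweezers' pin hangs at the start (within 4 mm); the bars are centred 34 and 136 mm ahead of it along its x; open between the bars for fingers.
- board: Fixed setting-out board. Origin on the table under the eyelet; x points to the gauge block, z up. Base 225 x 70 x 8 mm, x = -35 to 190. Over the origin a steel eyelet plate 44 x 50 x 8 mm on side legs, top 44 mm above the table. From x = 140 to 185 a wooden block 70 mm wide, top 40 mm above the table, with two dark scored lines along x, 24 mm apart. Open for fingers between plate and block.
- eyelet (a point): Centre of the mouth of the eyelet's hole (12 mm diameter, straight through, clear for 28 mm below the plate), at the top face of the plate; axes as the board's.
- mark_left (a point): Point on the left (+y) scored line, on the top of the gauge block, 158 mm ahead of the eyelet and 12 mm to the left; axes as the board's. The line is 2 mm wide and runs 43 mm along x. With the pin seated the tip passes 4 mm above it.
- mark_right (a point): The same on the right (-y) line.
- tape_roll: Bystander: white ring of tape lying flat, 70 mm across, 24 mm high. Origin under its centre.
- bowl: Bystander: blue bowl, 130 mm across, 50 mm high. Origin under its centre.
- tape_measure: Bystander: yellow tape measure, 62 x 36 x 56 mm. Origin under its centre.
Not all that is in view belongs to the job. What is shaped like the tweezers but orange is not meant. What is shaped like the board but yellow is not meant.

How it is judged:
By the outcome, as a careful person would: the job done as asked, in the order asked, and still so for the second after the job is handed in, while the arm keeps its last pose, push and grip.
It also fails if it takes over 51 s, if anything falls off the work surface, if the arm or the gripper's body presses on something with over 40 N, if the wrist force passes 120 N, or if a joint passes its speed limit or range.

## Working session

There is one attempt and no reset: what is moved stays moved. The work goes in short steps, Python scripts to look and compute and a tool call to move; the robot and the scene stay as the last step left them, time stands still between calls to the robot, and variables do not carry over. Pictures are saved under pics/ and viewed, at most 10 in all, crops included, and the job is handed in when it is done.

Besides the shell and the picture viewer there is one more tool, called after "Request:" as name(argument=value, ...), one argument or row to a line, values as JSON. jog_arm: Moves the arm, as the interface text tells. Its arguments: {"type":"object","properties":{"moves":{"type":"array","items":{"type":"object","properties":{"fingers":{"type":"number"},"slide":{"type":"array","items":{"type":"number"}},"angular":{"type":"array","items":{"type":"number"}}}}},"squeeze":{"type":"number"}},"required":["moves"]}

```bash
mkdir -p pics
cat > h.py <<'E'
from workcell import *
import numpy as np, cv2
def ray(pic,px):
    f=210/np.tan(np.radians(pic["fovy"])/2); T=np.array(pic["world_from_camera"])
    d=T[:3,:3]@np.array([(px[0]-pic["cx"])/f,(px[1]-pic["cy"])/f,1]); return T[:3,3],d
def onz(pic,px,z):
    o,d=ray(pic,px); return o+d*(z-o[2])/d[2]
def proj(pic,P):
    f=210/np.tan(np.radians(pic["fovy"])/2); T=np.linalg.inv(np.array(pic["world_from_camera"]))
    c=T[:3,:3]@np.array(P)+T[:3,3]; return np.array([c[0]/c[2]*f+pic["cx"],c[1]/c[2]*f+pic["cy"]])
def save(pic,name): cv2.imwrite("pics/"+name,pic["color"][:,:,::-1])
E
python3 - <<'E'
from h import *
np.set_printoptions(precision=4,suppress=True)
s=get_state();print(s)
for n in("top","scene"):
    p=read_camera(n);save(p,n+"0.png");print(n,p["fovy"],p["cx"],p["cy"],p["world_from_camera"])
    for t,z in(("tweezers",.044),("pads",.051),("tip_left",.044),("tip_right",.044),("rest",0),("board",0),("eyelet",.044),("mark_left",.04),("mark_right",.04)):
        for r in tip_of(t,p)[:3]: print(t,np.round(r["point"],1),round(r["p"],2),onz(p,r["point"],z))
E
```

```text
{'clock': 0.0, 'joint_pos': array([ 1.1424,  0.314 ,  0.045 ,  1.3036, -0.    ,  1.4312]), 'qvel': array([-0.0023, -0.0018,  0.0002,  0.0008, -0.0004, -0.0001]), 'tau': array([ -0.0001, -48.0627,  29.8533,   0.0193,  -0.    ,   0.    ]), 'tcp_pos': array([0.1636, 0.5507, 0.2414]), 'orientation': array([-0.0003,  0.1439,  0.9896, -0.0009]), 'wrist_force': array([-0.0587, -0.4707,  0.1706]), 'ft_torque': array([ 0.0214, -0.0478, -0.0415]), 'grip_force': 0.0, 'finger_gap': 0.08543320852976789}
top 51.70716052554678 278.63980701701036 207.52071198592225 [[ 0.0093 -0.9974  0.0714  0.3632]
 [-0.9999 -0.009   0.0047 -0.0148]
 [-0.004  -0.0715 -0.9974  1.2074]
 [ 0.      0.      0.      1.    ]]
tweezers [215.1 182.7] 0.88 [0.5122 0.163  0.044 ]
tweezers [172.5 217.6] 0.79 [0.4167 0.2758 0.044 ]
pads [222.2 158. ] 0.75 [0.5786 0.1441 0.051 ]
pads [187.8 241.1] 0.7 [0.3542 0.2316 0.051 ]
tip_left [209.8 258.9] 0.5 [0.3073 0.1731 0.044 ]
tip_right [216.  189.4] 0.49 [0.494  0.1602 0.044 ]
tip_right [243.6 135.5] 0.42 [0.6424 0.0879 0.044 ]
tip_right [433.6 213.9] 0.41 [ 0.4331 -0.4256  0.044 ]
[... 954 characters left out ...]
98 [0.5826 0.1404 0.051 ]
pads [372.7 219.1] 0.65 [0.3763 0.2479 0.051 ]
tip_left [354.6 205.3] 0.48 [0.3483 0.1876 0.044 ]
tip_left [289.  292.1] 0.45 [0.6612 0.1325 0.044 ]
tip_right [273.2 279.8] 0.59 [0.6485 0.0836 0.044 ]
tip_right [371. 199.] 0.59 [0.308  0.2217 0.044 ]
rest [303.9 269.7] 0.66 [0.5695 0.1331 0.    ]
board [236.1 131.3] 0.57 [ 0.193  -0.2826  0.    ]
eyelet [215.2 203.1] 0.89 [ 0.5076 -0.1677  0.044 ]
eyelet [230.8 122.2] 0.67 [ 0.2018 -0.2926  0.044 ]
mark_left [213.1 253.8] 0.61 [ 0.6478 -0.0902  0.04  ]
mark_left [238.2 158. ] 0.58 [ 0.3273 -0.195   0.04  ]
mark_right [233.8 160. ] 0.87 [ 0.3402 -0.2032  0.04  ]
mark_right [201.8 256. ] 0.78 [ 0.6659 -0.1132  0.04  ]
```

View pics/top0.png

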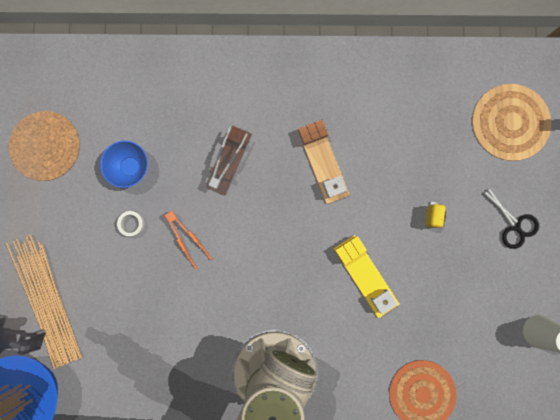

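View pics/scene0.png

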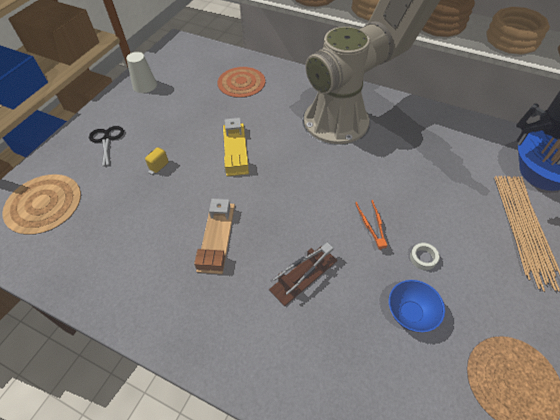

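Top view: steel tweezers on the dark rest (bow about 215,183; tips toward 232–247,130), versus orange tweezers (172,217). Wooden board (eyelet 335,186; block 313,132), versus yellow board (382,301). The steel tweezers and the wooden board fit the description by material and colour, and I'll confirm that in one enlarged crop.

Run:
```python
from h import *
a=cv2.imread("pics/top0.png")
c=lambda i,x,y,w,h:cv2.resize(i[y:y+h,x:x+w],None,fx=5,fy=5,interpolation=cv2.INTER_CUBIC)
b=cv2.imread("pics/scene0.png")
A=np.hstack([c(a,200,118,70,85),c(a,293,113,65,95)[:425]]); 
cv2.imwrite("pics/crop1.png",A)
B=np.hstack([c(b,262,235,85,75),c(b,188,195,60,80)[:375]]);cv2.imwrite("pics/crop2.png",B)
```

```text
(no output)
```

View pics/crop1.png

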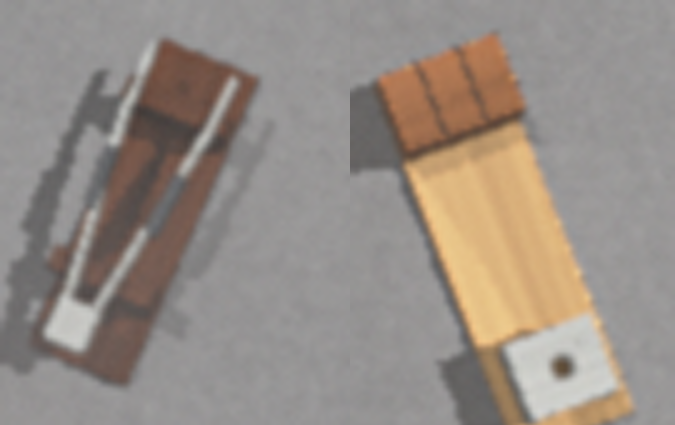

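View pics/crop2.png

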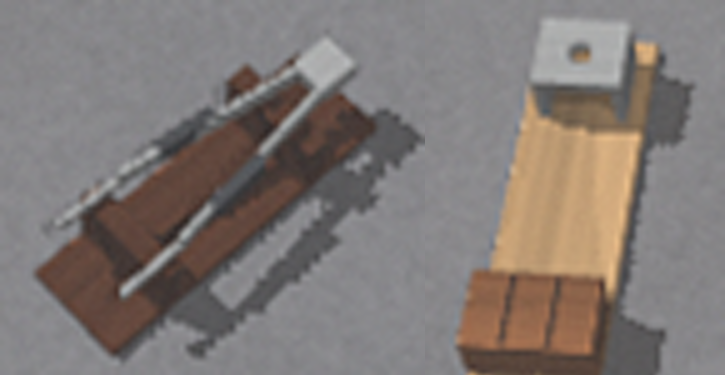

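The crops confirm it. The steel tweezers lie on the dark rest with the bow at (214,182) and tips at (230,126) and (247,134). The wooden board has its eyelet hole at (335,186) and two scored lines on the brown block. Next I fit both poses from both views.

```bash
cat >> h.py <<'E'
from scipy.optimize import least_squares
def fit(pics,model,x0):
    # model: list of (pic index, local xyz, pixel); pose x,y,yaw
    def R(q):
        c,s=np.cos(q[2]),np.sin(q[2]); out=[]
        for i,L,px in model:
            P=[q[0]+c*L[0]-s*L[1],q[1]+s*L[0]+c*L[1],L[2]]; out.append(proj(pics[i],P)-px)
        return np.concatenate(out)
    r=least_squares(R,x0,loss="soft_l1"); return r.x,R(r.x).reshape(-1,2)
E
python3 - <<'E'
from h import *
np.set_printoptions(precision=4,suppress=True)
P=[read_camera("top"),read_camera("scene")]
bow=(0,0,.058);tl=(158,24);h=.044
TL=(.158,.024,.051);TR=(.158,-.024,.051);PL=(.08,.0195,.058);PR=(.08,-.0195,.058)
T=[[(0,bow,(214.4,182.4)),(0,TL,(230,126.4)),(0,TR,(246.6,134)),(0,PL,(220,153.6)),(0,PR,(233.6,159))],
   [(1,bow,(327.6,247.4)),(1,TL,(286.4,293.4)),(1,TR,(271.6,280.6)),(1,PL,(309.4,271)),(1,PR,(298.4,261))]]
ey=(0,0,.044);a=lambda x,y:(x,y,.04)
B=[[(0,ey,(335.4,186.4)),(0,a(.1625,.012),(309.6,132.7)),(0,a(.1625,-.012),(317.8,129.5))],
   [(1,ey,(219,205.4)),(1,a(.1625,.012),(213.6,257)),(1,a(.1625,-.012),(203.8,256.5))]]
for M,x0 in((T,(.51,.163,-.4)),(B,(.507,-.163,.4))):
    for m in(M[0],M[1],M[0]+M[1]):
        q,r=fit(P,m,x0);print(q,np.abs(r).mean()); 
    print(r)
E
```

```text
[ 0.5093  0.1625 -0.3976] 0.31455233814799755
[ 0.5155  0.1706 -0.4089] 0.49598180061156255
[ 0.5122  0.1674 -0.4125] 1.2216189231596721
[[-1.7056 -0.3773]
 [-0.5277 -0.4198]
 [-1.0306 -0.9005]
 [-1.4108 -1.5311]
 [-1.8113 -1.0592]
 [-1.5111 -1.1934]
 [-0.7832 -1.7013]
 [ 1.1475 -2.7063]
 [-1.0716 -1.1177]
 [-0.7039 -1.7226]]
[ 0.5054 -0.162   0.3691] 0.05988089330074805
[ 0.5089 -0.1545  0.3705] 0.19783375985849716
[ 0.5064 -0.1584  0.3705] 0.9440183796598541
[[-1.3561 -0.5099]
 [-1.355  -0.3398]
 [-1.3596 -0.2025]
 [-0.7264 -1.4744]
 [-1.0751 -1.1869]
 [-0.4583 -1.2841]]
```

Request:
jog_arm(
  moves=[
    {"slide": [-523,-277,110],"angular": [0,0,6.6],"fingers": 0},
    {"slide": [-523,-277,110],"angular": [0,0,6.6]},
    {"slide": [-523,-277,110],"angular": [0,0,6.6]},
    {"slide": [-523,-277,110],"angular": [0,0,6.6]},
    {"slide": [-523,-277,110],"angular": [0,0,6.6]},
    {"slide": [-523,-277,110],"angular": [0,0,6.6]},
    {"slide": [-523,-277,110],"angular": [0,0,6.6]},
    {"slide": [-523,-277,110],"angular": [0,0,6.6]},
    {"slide": [-523,-277,110],"angular": [0,0,6.6]},
    {"slide": [-523,-277,110],"angular": [0,0,6.6]},
  ],
)

```text
schema error: expected keys fingers, slide, angular
```

Request:
jog_arm(
  moves=[
    {"slide": [-523,-277,110],"angular": [0,0,6.6],"fingers": 0},
    {"slide": [-523,-277,110],"angular": [0,0,6.6],"fingers": 0},
    {"slide": [-523,-277,110],"angular": [0,0,6.6],"fingers": 0},
    {"slide": [-523,-277,110],"angular": [0,0,6.6],"fingers": 0},
    {"slide": [-523,-277,110],"angular": [0,0,6.6],"fingers": 0},
    {"slide": [-523,-277,110],"angular": [0,0,6.6],"fingers": 0},
    {"slide": [-523,-277,110],"angular": [0,0,6.6],"fingers": 0},
    {"slide": [-523,-277,110],"angular": [0,0,6.6],"fingers": 0},
    {"slide": [-523,-277,110],"angular": [0,0,6.6],"fingers": 0},
    {"slide": [-523,-277,110],"angular": [0,0,6.6],"fingers": 0},
  ],
)

```text
clock: 1.93
tcp_pos: [0.4574, 0.2627, 0.1661]
orientation: [0.0, 0.201, 0.98, 0.0]
wrist_force: [0.7, 0.4, -0.4]
finger_gap: 0.0855
grip_force: 0.0
```

```bash
cat >> h.py <<'E'
from scipy.spatial.transform import Rotation as Ro
def go(x,y,z,yaw):
    """slide mm / rotvec deg from the current pose to TCP target, tool down, tool y along tweezers +y"""
    s=get_state();q=s["orientation"];R0=Ro.from_quat([q[1],q[2],q[3],q[0]])
    ux=np.array([-np.cos(yaw),-np.sin(yaw),0]);uy=np.array([-np.sin(yaw),np.cos(yaw),0])
    R1=Ro.from_matrix(np.column_stack([ux,uy,[0,0,-1]]))
    print("slide",np.round(R0.inv().apply(np.array([x,y,z])-s["tcp_pos"])*1e3,1),"ang",np.round((R0.inv()*R1).as_rotvec(degrees=True),2),s["clock"],s["tcp_pos"],s["joint_pos"])
E
python3 -c "
from h import *
go(.5857,.1359,.11,-.405)"
```

```text
slide [-167.8  -66.2   56.1] ang [0.04 0.03 0.06] 1.9333 [0.45742128 0.26270019 0.16608283] [ 3.68980912e-01  2.57066753e-01 -2.20614040e-01  1.09234014e+00
  1.49907434e-04  7.72997296e-01]
```

Request:
jog_arm(
  moves=[
    {"slide": [-168,-66,56],"angular": [0,0,0],"fingers": 0},
    {"slide": [-168,-66,56],"angular": [0,0,0],"fingers": 0},
    {"slide": [-168,-66,56],"angular": [0,0,0],"fingers": 0},
    {"slide": [-168,-66,56],"angular": [0,0,0],"fingers": 0},
    {"slide": [-168,-66,56],"angular": [0,0,0],"fingers": 0},
    {"slide": [-168,-66,56],"angular": [0,0,0],"fingers": 0},
    {"slide": [-168,-66,56],"angular": [0,0,0],"fingers": 0},
  ],
)

```text
clock: 2.52
tcp_pos: [0.585, 0.1364, 0.1092]
orientation: [-0.001, 0.202, 0.979, -0.0]
wrist_force: [-0.3, 0.1, 1.0]
finger_gap: 0.0854
grip_force: 0.0
```

Run:
```python
from h import *
go(.5857,.1359,.043,-.405)
P=[read_camera("top"),read_camera("scene")]
save(P[0],"top1.png");save(P[1],"scene1.png")
s=get_state();t=s["tcp_pos"]
for p in P:print(proj(p,t+[0,0,-.011]))
c=lambda i,x,y,w,h:cv2.resize(i[y:y+h,x:x+w],None,fx=5,fy=5,interpolation=cv2.INTER_CUBIC)
cv2.imwrite("pics/crop3.png",np.hstack([c(P[0]["color"][:,:,::-1],195,105,75,95),c(P[1]["color"][:,:,::-1],262,220,80,95)]))
```

```text
slide [-1.  -0.1 66.2] ang [-0.03 -0.09 -0.09] 2.5167 [0.58496076 0.13639081 0.10924664] [ 9.53171762e-02  4.32095091e-01 -1.13832982e-01  1.02648342e+00
  3.43281623e-04  5.01860819e-01]
[222.07931564 152.4551959 ]
[304.84881123 256.41690552]
```

View pics/crop3.png

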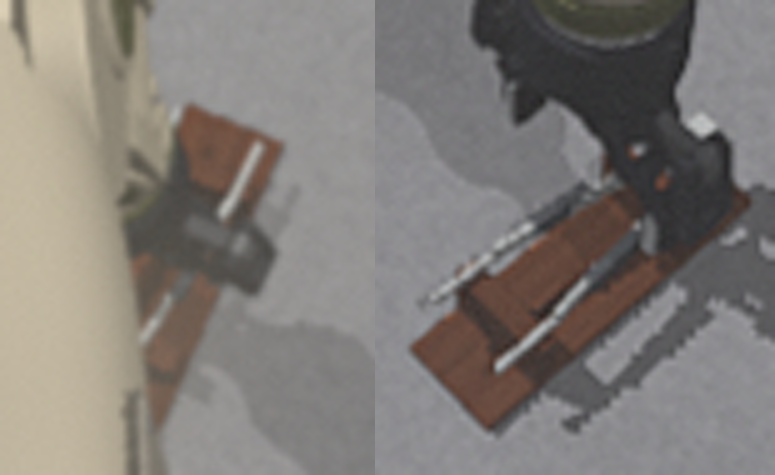

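Request:
jog_arm(
  moves=[
    {"slide": [-1,0,25],"angular": [0,0,0],"fingers": 0},
    {"slide": [-1,0,50],"angular": [0,0,0],"fingers": 0},
    {"slide": [-1,0,66],"angular": [0,0,0],"fingers": 0},
    {"slide": [-1,0,66],"angular": [0,0,0],"fingers": 0.25},
    {"slide": [-1,0,66],"angular": [0,0,0],"fingers": 0.45},
    {"slide": [-1,0,66],"angular": [0,0,0],"fingers": 0.45},
    {"slide": [-1,0,66],"angular": [0,0,0],"fingers": 0.45},
  ],
  squeeze=30,
)

```text
clock: 3.2
tcp_pos: [0.5866, 0.1379, 0.0461]
orientation: [0.001, 0.2, 0.98, 0.0]
wrist_force: [0.5, 0.4, -0.0]
finger_gap: 0.0465
grip_force: 0.7
```

Run:
```python
from h import *
go(.5857,.1359,.043,-.405)
p=read_camera("scene");save(p,"scene2.png")
c=lambda i,x,y,w,h:cv2.resize(i[y:y+h,x:x+w],None,fx=6,fy=6,interpolation=cv2.INTER_CUBIC)
cv2.imwrite("pics/crop4.png",c(p["color"][:,:,::-1],252,220,110,95))
```

```text
slide [ 0.  -2.2  3.1] ang [0.08 0.14 0.11] 3.2 [0.58659858 0.13790118 0.04611803] [ 9.77042603e-02  4.88308058e-01 -1.94603318e-01  8.84960658e-01
  7.42018654e-05  5.00804403e-01]
```

View pics/crop4.png

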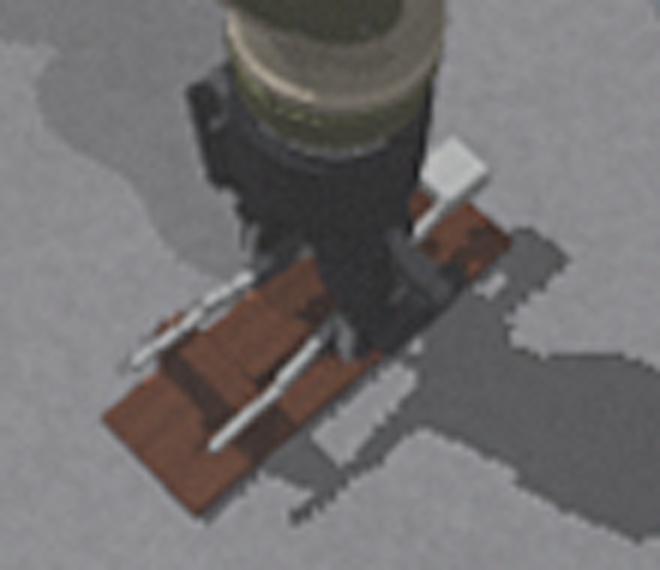

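Request:
jog_arm(
  moves=[
    {"slide": [0,0,0],"angular": [0,0,0],"fingers": 0.5},
    {"slide": [0,0,0],"angular": [0,0,0],"fingers": 0.55},
    {"slide": [0,0,0],"angular": [0,0,0],"fingers": 0.6},
    {"slide": [0,0,0],"angular": [0,0,0],"fingers": 0.6},
    {"slide": [0,0,0],"angular": [0,0,0],"fingers": 0.6},
  ],
  squeeze=40,
)

```text
clock: 3.67
tcp_pos: [0.5879, 0.1376, 0.0477]
orientation: [0.003, 0.201, 0.98, 0.001]
wrist_force: [-2.4, 1.5, 10.9]
finger_gap: 0.0346
grip_force: 13.0
```

Run:
```python
from h import *
go(.5857,.1359,.043,-.405)
```

```text
slide [ 1.4 -2.5  4.6] ang [0.18 0.28 0.06] 3.6667 [0.58789875 0.13763568 0.04765678] [ 9.68962701e-02  4.86704140e-01 -1.92968097e-01  8.85306858e-01
  3.94076955e-04  5.00777661e-01]
```

Request:
jog_arm(
  moves=[
    {"slide": [0,0,-10],"angular": [0,0,0],"fingers": 0.6},
    {"slide": [0,0,-25],"angular": [0,0,0],"fingers": 0.6},
    {"slide": [0,0,-40],"angular": [0,0,0],"fingers": 0.6},
    {"slide": [0,0,-55],"angular": [0,0,0],"fingers": 0.6},
    {"slide": [0,0,-60],"angular": [0,0,0],"fingers": 0.6},
    {"slide": [0,0,-60],"angular": [0,0,0],"fingers": 0.6},
    {"slide": [0,0,-60],"angular": [0,0,0],"fingers": 0.6},
  ],
)

```text
clock: 4.25
tcp_pos: [0.5858, 0.1372, 0.1044]
orientation: [0.0, 0.201, 0.98, 0.0]
wrist_force: [-0.3, -0.0, -0.9]
finger_gap: 0.0345
grip_force: 8.8
```

Run:
```python
from h import *
s=get_state();print(s["tcp_pos"],s["orientation"])
p=read_camera("scene");save(p,"scene3.png")
c=lambda i,x,y,w,h:cv2.resize(i[y:y+h,x:x+w],None,fx=6,fy=6,interpolation=cv2.INTER_CUBIC)
cv2.imwrite("pics/crop5.png",c(p["color"][:,:,::-1],252,210,110,95))
```

```text
[0.58581631 0.13720369 0.10440431] [3.78964736e-04 2.00644282e-01 9.79664079e-01 1.41430494e-04]
```

View pics/crop5.png

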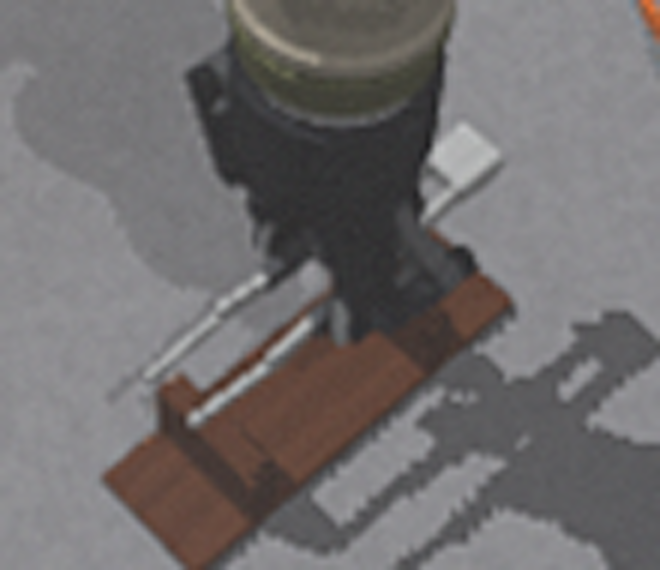

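The tweezers are lifted at a 34.5 mm gap and 0.9 N of weight. The bow is at about (329,235) and the tips are at about (283,280) and (271,275) in scene pixels. Next I fit their in-hand pose.

Run:
```python
from h import *
np.set_printoptions(precision=4,suppress=True)
p=read_camera("scene")
z=.1007
u=lambda x,y:((x+.5)/6-.5+252,(y+.5)/6-.5+210)
for dz in(-.004,0,.004):
  m=[(0,(0,0,z+dz+.014),u(465,150)),(0,(.158,.012,z+dz+.007),u(192,420)),(0,(.158,-.012,z+dz+.007),u(118,393))]
  q,r=fit([p],m,(.51,.167,-.4));print(dz,q,r.round(2).tolist())
# re-fit of old scene with crop offset
v=lambda x,y,a,b:((x+.5)/5-.5+a,(y+.5)/5-.5+b)
m=[(0,(0,0,.058),v(328,62,262,235)),(0,(.158,.024,.051),v(122,292,262,235)),(0,(.158,-.024,.051),v(48,228,262,235))]
print(fit([p],m,(.51,.167,-.4)))
m=[(0,(0,0,.044),v(155,52,188,195)),(0,(.1625,.012,.04),v(79,307.5,188,195)),(0,(.1625,-.012,.04),v(128,310,188,195))]
m[1],m[2]=(0,(.1625,.012,.04),m[2][2]),(0,(.1625,-.012,.04),m[1][2])
print(fit([p],m,(.51,-.16,.4)))
for a in "bow":pass
c=p["color"].astype(int)
# hole centroid in plate by darkness
w=c[195:215,205:233].sum(2); print(w[6:16,8:20])
```

```text
-0.004 [ 0.513   0.1676 -0.3873] [[-1.3, 0.98], [-0.23, 0.36], [5.16, -2.12]]
0 [ 0.5149  0.1684 -0.3875] [[-1.13, 0.84], [-0.27, 0.41], [5.08, -2.1]]
0.004 [ 0.5168  0.1692 -0.3875] [[-0.98, 0.71], [-0.33, 0.48], [4.99, -2.07]]
(array([ 0.5155,  0.1691, -0.4096]), array([[-0.9768,  0.4785],
       [-0.1846,  0.2727],
       [ 1.6679, -0.7658]]))
(array([ 0.5084, -0.1562,  0.371 ]), array([[ 0.    , -0.2761],
       [-0.3006,  0.1631],
       [ 0.3005,  0.0674]]))
[[538 534 544 541 545 546 539 538 536 535 531 539]
 [539 535 540 540 545 539 526 541 542 543 539 541]
 [526 531 527 524 504 451 445 482 533 539 534 537]
 [534 540 545 490 381 316 323 362 503 537 536 534]
 [540 538 554 452 330 311 321 307 492 552 548 549]
 [525 525 539 468 354 372 388 401 508 537 534 535]
 [520 523 534 522 448 442 454 482 526 530 531 532]
 [526 528 529 529 542 541 541 541 529 529 522 525]
 [536 539 528 533 530 542 531 529 535 529 532 528]
 [526 546 557 564 553 560 558 553 554 562 555 554]]
```

```bash
python3 -c "
from h import *
go(.5816,-.1289,.104,.3705)"
```

```text
slide [-101.5 -245.9   -0.7] ang [-1.000e-02 -9.000e-02 -4.438e+01] 4.35 [0.58498335 0.13713266 0.10325094] [ 9.66823480e-02  4.37039122e-01 -1.21903331e-01  1.01333318e+00
  7.86318779e-05  5.00716945e-01]
```

Request:
jog_arm(
  moves=[
    {"slide": [-12,-28,0],"angular": [0,0,-5],"fingers": 0.6},
    {"slide": [-24,-57,0],"angular": [0,0,-10],"fingers": 0.6},
    {"slide": [-36,-86,0],"angular": [0,0,-15],"fingers": 0.6},
    {"slide": [-48,-115,0],"angular": [0,0,-20],"fingers": 0.6},
    {"slide": [-60,-144,0],"angular": [0,0,-25],"fingers": 0.6},
    {"slide": [-72,-172,0],"angular": [0,0,-31],"fingers": 0.6},
    {"slide": [-83,-201,0],"angular": [0,0,-36],"fingers": 0.6},
    {"slide": [-93,-228,0],"angular": [0,0,-41],"fingers": 0.6},
    {"slide": [-101,-246,0],"angular": [0,0,-44.4],"fingers": 0.6},
    {"slide": [-101,-246,0],"angular": [0,0,-44.4],"fingers": 0.6},
  ],
)

```text
clock: 5.18
tcp_pos: [0.5814, -0.1326, 0.103]
orientation: [-0.001, -0.183, 0.983, -0.0]
wrist_force: [0.6, -0.2, -0.0]
finger_gap: 0.0346
grip_force: 8.8
```

Request:
jog_arm(
  moves=[
    {"slide": [0,0,10],"angular": [0,0,0],"fingers": 0.6},
    {"slide": [0,0,20],"angular": [0,0,0],"fingers": 0.6},
    {"slide": [0,0,26],"angular": [0,0,0],"fingers": 0.6},
    {"slide": [0,0,26],"angular": [0,0,0],"fingers": 0.6},
    {"slide": [0,0,26],"angular": [0,0,0],"fingers": 0.6},
  ],
)

```text
clock: 5.6
tcp_pos: [0.581, -0.1273, 0.0769]
orientation: [-0.001, -0.185, 0.983, 0.001]
wrist_force: [-0.2, 0.9, -0.9]
finger_gap: 0.0341
grip_force: 8.8
```

Run:
```python
from h import *
np.set_printoptions(precision=4,suppress=True)
T=[]
P=[]
for n in("scene","top","scene","top","scene","top"):
    P.append(read_camera(n));s=get_state();T.append(s["tcp_pos"])
T=np.array(T);print(T.mean(0),T.std(0),s["orientation"],s["clock"],s["finger_gap"],s["wrist_force"])
save(P[0],"scene4.png");save(P[1],"top4.png")
c=lambda i,x,y,w,h:cv2.resize(i[y:y+h,x:x+w],None,fx=6,fy=6,interpolation=cv2.INTER_CUBIC)
f=lambda i:np.mean([P[k]["color"].astype(float) for k in(i,i+2,i+4)],0).astype(np.uint8)[:,:,::-1].copy()
cv2.imwrite("pics/crop6.png",np.hstack([c(f(0),178,180,66,95),c(f(1),296,110,66,95)]))
```

```text
[ 0.5821 -0.1282  0.0784] [0.0003 0.0003 0.0004] [ 0.0005 -0.1846  0.9828 -0.0002] 5.9 0.034532103389972896 [-0.67   -0.0142  0.001 ]
```

View pics/crop6.png

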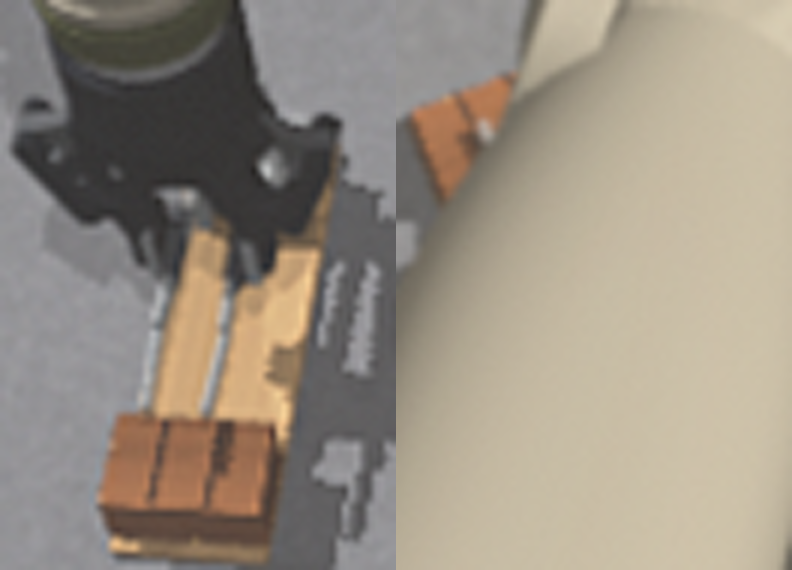

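Run:
```python
from h import *
np.set_printoptions(precision=1,suppress=True)
p=read_camera("scene")
b=np.array([.0015,.001,0])
t=np.array([.5821,-.1282]);yaw=.371
e=np.array([np.cos(yaw),np.sin(yaw)]);n=np.array([-e[1],e[0]])
for z in(.0747,):
  for nm,L,h in(("tipL",(.079,.012),.007),("tipR",(.079,-.012),.007),("tipLbot",(.079,.012),0),("bow",(-.079,0),.014),("padL",(.018,.015),.014),("tipR drop20",(.079,-.012),-.013),("tipR drop30",(.079,-.012),-.023)):
    xy=t+L[0]*e+L[1]*n; px=proj(p,np.r_[xy,z+h]+b); print(nm,px,(px-[178,180])*6)
```

```text
tipL [210.5 247.6] [195.3 405.6]
tipR [201.1 247. ] [138.3 402. ]
tipLbot [211. 249.] [197.8 414.1]
bow [216.2 195.4] [229.   92.7]
padL [215.5 225.7] [225.1 274.2]
tipR drop20 [202.4 251. ] [146.4 426. ]
tipR drop30 [203.1 252.9] [150.3 437.6]
```

Seen from the scene camera, the tips are level at about (202,248) and (212,248). Projected down 30 mm they land on the scored lines at about (204,254) and (214,254) to within 0.5 px, so I'm descending.

Request:
jog_arm(
  moves=[
    {"slide": [0,0,4],"angular": [0,0,0],"fingers": 0.6},
    {"slide": [0,0,8],"angular": [0,0,0],"fingers": 0.6},
    {"slide": [0,0,10],"angular": [0,0,0],"fingers": 0.6},
    {"slide": [0,0,12],"angular": [0,0,0],"fingers": 0.6},
    {"slide": [0,0,14],"angular": [0,0,0],"fingers": 0.6},
    {"slide": [0,0,14],"angular": [0,0,0],"fingers": 0.6},
    {"slide": [0,0,14],"angular": [0,0,0],"fingers": 0.6},
  ],
)

```text
clock: 6.53
tcp_pos: [0.5817, -0.1287, 0.0639]
orientation: [-0.0, -0.184, 0.983, 0.0]
wrist_force: [-0.1, -0.1, -1.0]
finger_gap: 0.0341
grip_force: 8.8
```

```bash
cat >> h.py <<'E'
def st(n=6):
    A=[]
    for i in range(n): read_camera("scene");s=get_state();A.append(np.r_[s["tcp_pos"]*1e3,s["wrist_force"],s["ft_torque"]*100,s["finger_gap"]*1e3,s["grip_force"]])
    print("tcp,F,M*100,gap,grip",np.mean(A,0).round(2),s["clock"])
E
python3 -c "
from h import *
st()"
```

```text
tcp,F,M*100,gap,grip [ 5.8192e+02 -1.2872e+02  6.4250e+01  1.5000e-01 -5.0000e-01 -7.1000e-01
  1.8400e+00 -3.3100e+00 -9.4000e-01  3.4240e+01  8.7900e+00] 6.8333
```

Request:
jog_arm(
  moves=[
    {"slide": [0,0,2],"angular": [0,0,0],"fingers": 0.6},
    {"slide": [0,0,4],"angular": [0,0,0],"fingers": 0.6},
    {"slide": [0,0,6],"angular": [0,0,0],"fingers": 0.6},
    {"slide": [0,0,8],"angular": [0,0,0],"fingers": 0.6},
    {"slide": [0,0,8],"angular": [0,0,0],"fingers": 0.6},
    {"slide": [0,0,8],"angular": [0,0,0],"fingers": 0.6},
  ],
)

```text
clock: 7.33
tcp_pos: [0.5817, -0.1286, 0.0559]
orientation: [-0.0, -0.184, 0.983, 0.0]
wrist_force: [0.0, -0.4, -0.0]
finger_gap: 0.0343
grip_force: 8.8
```

```bash
python3 -c "
from h import *
st(4)"
```

```text
tcp,F,M*100,gap,grip [ 5.8184e+02 -1.2868e+02  5.6140e+01  2.3000e-01 -2.2000e-01 -8.7000e-01
  1.4700e+00 -4.1600e+00  4.0000e-02  3.4240e+01  8.7900e+00] 7.5333
```

Request:
jog_arm(
  moves=[
    {"slide": [0,0,2],"angular": [0,0,0],"fingers": 0.6},
    {"slide": [0,0,4],"angular": [0,0,0],"fingers": 0.6},
    {"slide": [0,0,6],"angular": [0,0,0],"fingers": 0.6},
    {"slide": [0,0,7],"angular": [0,0,0],"fingers": 0.6},
    {"slide": [0,0,8],"angular": [0,0,0],"fingers": 0.6},
    {"slide": [0,0,9],"angular": [0,0,0],"fingers": 0.6},
    {"slide": [0,0,9],"angular": [0,0,0],"fingers": 0.6},
  ],
)

```text
clock: 8.12
tcp_pos: [0.5818, -0.1287, 0.0471]
orientation: [-0.0, -0.184, 0.983, 0.0]
wrist_force: [-0.7, 0.3, 0.2]
finger_gap: 0.0347
grip_force: 8.7
```

```bash
python3 -c "
from h import *
st(4)"
```

```text
tcp,F,M*100,gap,grip [ 5.8179e+02 -1.2867e+02  4.7190e+01 -3.8000e-01 -2.4000e-01 -2.8000e-01
  1.8100e+00  7.0200e+00  7.2000e-01  3.4270e+01  8.7100e+00] 8.3167
```

Request:
jog_arm(
  moves=[
    {"slide": [0,0,0.5],"angular": [0,0,0],"fingers": 0.6},
    {"slide": [0,0,1],"angular": [0,0,0],"fingers": 0.6},
    {"slide": [0,0,1],"angular": [0,0,0],"fingers": 0.6},
    {"slide": [0,0,1],"angular": [0,0,0],"fingers": 0.6},
  ],
)

```text
clock: 8.65
tcp_pos: [0.5819, -0.1287, 0.0462]
orientation: [0.0, -0.184, 0.983, -0.0]
wrist_force: [-0.0, 1.3, 0.8]
finger_gap: 0.0342
grip_force: 8.7
```

Run:
```python
from h import *
st(4)
P=[read_camera("scene") for i in range(4)]
c=lambda i,x,y,w,h:cv2.resize(i[y:y+h,x:x+w],None,fx=8,fy=8,interpolation=cv2.INTER_CUBIC)
f=np.mean([p["color"].astype(float) for p in P],0).astype(np.uint8)[:,:,::-1].copy()
cv2.imwrite("pics/crop7.png",c(f,182,195,66,75))
```

```text
tcp,F,M*100,gap,grip [ 5.8193e+02 -1.2870e+02  4.6220e+01 -3.0000e-02  1.8000e-01  7.8000e-01
  3.2000e-01  5.7100e+00 -2.2500e+00  3.4140e+01  8.7100e+00] 8.85
```

View pics/crop7.png

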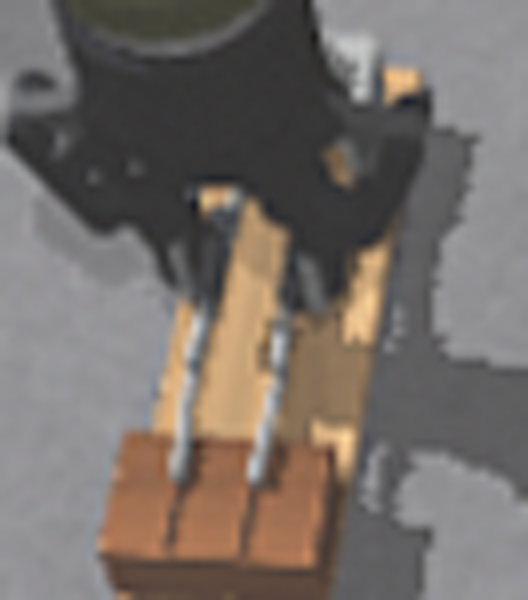

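The picture shows the tips over the block, ending at about (178,480) and (258,485) in the crop, with the lines continuing below at about (175,520) and (248,520). The left tip looks slightly wide, so I'll measure both tips with sub-pixel profiles.

Run:
```python
from h import *
np.set_printoptions(precision=2,suppress=True,linewidth=200)
P=[read_camera("scene") for i in range(6)]
f=np.mean([p["color"].astype(float) for p in P],0)
np.save("f.npy",f)
# leaf brightness = blue channel (brown has low blue); line darkness = red dip
for r in range(244,266):
    b=f[r,:,2]; R=f[r,:,0]; o=[]
    for lo,hi in((199,209),(209,219)):
        seg=b[lo:hi]; w=np.clip(seg-100,0,None); x=np.arange(lo,hi)
        k=R[lo:hi]; d=np.clip(np.median(k)-k-12,0,None)
        o+=[(w@x/w.sum() if w.sum()>40 else np.nan),w.sum(),(d@x/d.sum() if d.sum()>10 else np.nan)]
    print(r,np.array(o))
p=P[0]
for b in([0,0,0],[.003,.0035,0]):
  E=np.array([.508,-.1575]);yaw=.371;e=np.array([np.cos(yaw),np.sin(yaw)]);n=np.array([-e[1],e[0]])
  for L in((.158,.012,.04),(.158,-.012,.04),(.158,.012,.044),(.158,.012,.051),(.183,.012,.04),(.183,-.012,.04)):
    print(L,proj(p,np.r_[E+L[0]*e+L[1]*n,L[2]]+b))
st(1)
```

```text
244 [203.   375.5  201.4  213.31 256.33 217.02]
245 [202.88 377.   201.86 213.47 280.83 217.02]
246 [202.92 370.67 201.69 213.34 271.83 217.1 ]
247 [202.79 389.33 202.25 213.17 257.83 217.  ]
248 [203.07 319.83 202.34 212.97 273.5  216.63]
249 [204.2  124.5  205.43 213.5  197.17 216.53]
250 [204.15  77.67 206.   214.27 111.   216.53]
251 [203.8  112.17 205.81 213.95  82.33 216.29]
252 [203.5  117.   205.83 213.47 129.67 216.13]
253 [203.44  94.67 205.49 213.38 151.33 215.86]
254 [203.35  41.83 205.16 213.29 107.   215.42]
255 [   nan   0.   204.84    nan   4.17 214.93]
256 [   nan   0.   204.42    nan   0.   214.14]
257 [   nan   0.   203.9     nan   0.   213.11]
258 [   nan   0.   203.58    nan   0.   213.09]
259 [   nan   0.   203.35    nan   0.   212.75]
260 [   nan   0.   203.14    nan   0.   212.49]
261 [   nan   0.   203.11    nan   0.   212.36]
262 [   nan   0.   202.83    nan   0.   212.14]
263 [   nan   0.   202.6     nan   0.   212.09]
264 [   nan   0.   202.26    nan   0.   211.82]
265 [   nan   0.      nan    nan   0.   209.62]
(0.158, 0.012, 0.04) [212.84 254.92]
(0.158, -0.012, 0.04) [203.67 254.33]
(0.158, 0.012, 0.044) [212.62 254.16]
(0.158, 0.012, 0.051) [212.21 252.81]
(0.183, 0.012, 0.04) [211.13 263.54]
(0.183, -0.012, 0.04) [201.83 262.93]
(0.158, 0.012, 0.04) [213.4  256.36]
(0.158, -0.012, 0.04) [204.21 255.76]
(0.158, 0.012, 0.044) [213.18 255.6 ]
(0.158, 0.012, 0.051) [212.77 254.26]
(0.183, 0.012, 0.04) [211.69 265.02]
(0.183, -0.012, 0.04) [202.37 264.4 ]
tcp,F,M*100,gap,grip [ 581.93 -128.71   46.2     0.84   -0.11    1.21    3.29   -0.09    0.62   33.96    8.74] 9.4
```

Request:
jog_arm(
  moves=[
    {"slide": [0,0,0],"angular": [0,0,0],"fingers": 0.61},
    {"slide": [0,0,0],"angular": [0,0,0],"fingers": 0.61},
    {"slide": [0,0,0],"angular": [0,0,0],"fingers": 0.61},
    {"slide": [0,0,0],"angular": [0,0,0],"fingers": 0.61},
  ],
)

```text
clock: 9.73
tcp_pos: [0.5819, -0.1287, 0.0462]
orientation: [0.0, -0.184, 0.983, -0.0]
wrist_force: [-0.3, 0.3, 1.5]
finger_gap: 0.0333
grip_force: 10.1
```

```bash
cat > m.py <<'E'
from h import *
np.set_printoptions(precision=2,suppress=True,linewidth=200)
P=[read_camera("scene") for i in range(8)]
f=np.mean([p["color"].astype(float) for p in P],0)
np.save("f2.npy",f)
for r in range(244,256):
    b=f[r,:,2]; o=[]
    for lo,hi in((199,209),(209,219)):
        seg=b[lo:hi]; x=np.arange(lo,hi); w=np.clip(seg-(100 if r>248 else 150),0,None)
        o+=[(w@x/w.sum() if w.sum()>40 else np.nan)]
    print(r,np.array(o),o[1]-o[0])
print(f[252,198:220,2].round()); print(f[253,198:220,2].round())
st(6)
E
python3 m.py
```

```text
244 [ nan 215.] nan
245 [nan nan] nan
246 [nan nan] nan
247 [nan nan] nan
248 [ nan 214.] nan
249 [204.37 213.47] 9.1013675678945
250 [204.3  213.87] 9.56886942958937
251 [204.28 213.44] 9.160773817590467
252 [204.11 213.37] 9.26213528921167
253 [203.89 213.29] 9.400808409900947
254 [   nan 213.11] nan
255 [nan nan] nan
[ 77.  81.  81.  79.  74. 106. 172. 116.  53.  64.  77.  81.  78.  75.  77. 192. 154.  70.  55.  75.  80.  78.]
[ 78.  79.  79.  79.  74. 119. 163. 109.  57.  70.  79.  80.  80.  76.  94. 188. 136.  58.  57.  76.  81.  80.]
tcp,F,M*100,gap,grip [ 581.92 -128.69   46.18    0.6     0.78    1.34    6.34   -8.83    1.02   33.52   10.06] 10.4333
```

Run:
```python
from h import *
st(20)
f=np.load("f2.npy").astype(np.uint8)[:,:,::-1].copy()
cv2.imwrite("pics/crop8.png",cv2.resize(f[193:268,185:245],None,fx=8,fy=8,interpolation=cv2.INTER_CUBIC))
```

```text
tcp,F,M*100,gap,grip [ 5.8190e+02 -1.2868e+02  4.6180e+01  1.0400e+00  3.9000e-01  1.2100e+00
  7.1800e+00 -1.6150e+01  6.6000e-01  3.3500e+01  1.0060e+01] 11.4333
```

View pics/crop8.png

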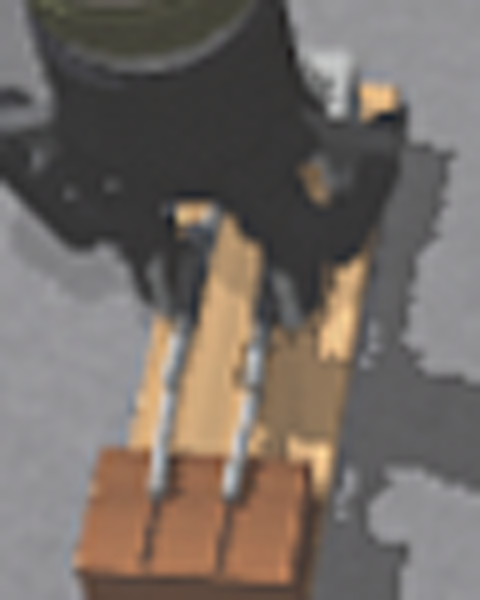

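The crop shows both tips ending at (158,495) and (232,495), right on their scored lines. The pad force is 10 N, which is the marked gap. The net upward reaction shows the bow is bearing on the plate, so I'm handing in.

```bash
python3 -c "
from h import *
print(hand_in())"
```

```text
the job is handed in; nothing more can be done
None
```

I handed the job in with the pin in the eyelet, the bow resting on the plate (about 2 N of reaction) and the tweezers held squeezed at 10 N per pad, so both tips measure within about 0.5 mm of their lines; the tweezers may be pitched up to about 1° tip-down, which I left uncorrected, and no verdict came back.

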